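Stir the drying clay beads and pile up the tiles

ROBOT

A 6-joint arm with a two-finger parallel gripper is mounted at the origin on the work surface. World frame = base frame: x ahead of the robot, y to its left, z up, the work surface at z = 0. Lengths are in m, angles in degrees, forces in N, time in s.
With the tool pointing down it reaches from about 0.3 to 0.875 m from the base axis. Payload 6.4 kg.
Tool frame: the origin (TCP) lies on the centre line of the jaws, within the pads' length; the fingertips stand 19 mm ahead of it and the grasp point (between the pads) is the TCP; y points along the fingers, x is the direction in which the jaws open and shut, and the axes are right-handed (so a half turn about y gives the same grasp; the last joint's range is limited). The gripper opens to 88 mm and grips with 3 to 60 N. Pads are 18 mm wide; open, the fingers measure 123 mm over their backs; the gripper's body (75 mm by 187 mm) begins 45 mm behind the grasp point.
Start: joints at [-85.846, 10.359, 92.074, -0, 77.567, -11.82], TCP at [0.158, -0.553, 0.258] pointing down, gripper open.
Joint ranges: [-171.53, 171.53], [-51.25, 118.39], [17.06, 147.69], [-65.23, 245.23], [0, 150.52], [-178.68, 178.68]. Speed limits (degrees/s): [147.25, 147.25, 172.46, 180, 180, 180].

INTERFACE

Orientations are given as [roll, pitch, yaw] about the fixed x, y, z axes, in that order (R = Rz(yaw) Ry(pitch) Rx(roll)).
In Python, from workcell import monitor, cams, env gives the robot as it stands. The module is installed in compiled form; this text tells all that it offers.
- The arm moves only by the tool play_rows, never from a script. Its argument "moves" is text: rows parted by semicolons, each of 4 numbers parted by spaces: the shift along the tool's x, y, z in m, then the turn about the tool's y in rad. A call has 1 to 10 rows; each row is the pose to reach, as a shift and turn from the pose measured when the call began, along the tool's axes at that moment; what a row does not reach only later rows make up. A row lasts 1/12 s, in which the tool goes at most 41.7 mm and 7.16 degrees, less where a joint would pass 70% of its speed; a pose out of reach is approached as far as the arm can. A call with a gripper value outside its range is refused whole. "jaw" is the opening, from 0 (shut) to 1 (fully open), set as the call begins (left out, the last holds). The fingers move at their own pace and stop on an object; "squeeze" is the grip in N (left out, the last holds). Time passes only in rows, so rows that repeat a pose let the fingers close. It gives the time, the measured TCP pose, the force and the opening at its end, in the units of the state.
- monitor.sense(): the state, without advancing time (a new reading comes with each control period).
- cams.camera(name): name is "side" or "top"; returns a dict with "frame" (384x512x3 uint8, red, green, blue), "K" (3x3 intrinsics, pixels), "k1" (the pictures are not rectified: a ray, as slopes to the right and down, at radius r is drawn at 1 + k1 r^2 times it, then the intrinsics apply), "R" (3x3) and "t" (3): a world point X has camera coordinates R X + t. Camera axes: x right, y down, z forward; pixel columns grow to the right and rows downward; lengths in m; the calibration is good to about 2 mm. A picture is of the moment at which its call begins. There is no depth.
- env.finish_job(): hands the job in, once; it reports no verdict.
The state is a dict: "time_s": time; "joint_positions": joint angles; "joint_velocities": joint speeds; "tau": joint torques, N m; "tool_pos": TCP position; "tool_rot": TCP orientation; "contact_force": force on the tool from outside, world axes, zero at the start; "torque": the same for the moment, N m; "opening": finger opening in m.
Only numpy, scipy, OpenCV 4.12 (cv2) and the standard library are available. Lean on these libraries where they do the work, as an engineer would, in place of code of your own. Each camera call takes 0.05 s, during which the arm holds its last target.

TASK

The washed clay beads are drying at the pottery table and the tiles are dry: take the wooden stirring stick, put its foot right down among the clay beads in the basin and stir at least three full turns round the basin, anticlockwise as seen from above, so that the beads are mixed and none leaves the basin, then stand the stick upright on the middle of its cork coaster again. Stack all the loose clay tiles in one square pile in the middle of the plywood board, lined up with the board and with one another, the largest at the bottom and each smaller one centred on the next larger. Leave the jar, the cup and the scraper alone.

Things in the scene. Friction and masses are not known exactly. Their poses are not given: they have to be found in the camera images.
- basin: white glazed stoneware basin, fixed to the table, open on top; outside 180 mm wide at the foot, 200 mm at the rim, 60 mm high, walls 6 mm. Origin: centre of the underside. The flat inner floor is 8 mm above the origin with a radius of 84 mm. Its yaw varies; eight beads lie heaped close together around its middle, one layer deep
- stirrer: turned wooden stirring stick, 160 mm tall, about 0.16 kg, standing upright on its cork coaster. Round flat foot 36 mm wide and 25 mm high, above it a handle about 21 mm thick (square-sided collider, sides along the stick's x and y) from 60 to 150 mm above the foot's underside. Origin: centre of the foot's underside; z runs up the stick
- coaster: round cork coaster, 90 mm wide, 10 mm thick, fixed to the table. Origin: centre of the underside; top 10 mm above it
- board: small plywood ware board, 130 mm (x) by 86 mm (y), 6 mm thick, fixed to the table. Origin: centre of the underside; top 6 mm above it
- jar: bystander: closed squat jar, 68 mm wide, 85 mm high; origin at the centre of its underside; to be left alone
- cup: bystander: terracotta cup, 72 mm wide, 85 mm high; origin at the centre of its underside; to be left alone
- scraper: bystander: flat green plastic scraper, 120 x 55 x 6 mm; origin at the centre of its underside; to be left alone
- tile1: plain fired clay tile, the largest of up to four (may be absent): 110 mm long (x), 62 mm wide (y), 18 mm thick (z), 0.05 to 0.2 kg, lying flat on the table; both faces alike, either may be up. Origin: the middle of the tile, 9 mm from either face
- tile2: plain fired clay tile, the second largest of up to four (may be absent): 98 mm long (x), 54 mm wide (y), 18 mm thick (z), 0.05 to 0.2 kg, lying flat on the table; both faces alike, either may be up. Origin: the middle of the tile, 9 mm from either face
- tile3: plain fired clay tile, the third largest of up to four (may be absent): 86 mm long (x), 46 mm wide (y), 18 mm thick (z), 0.05 to 0.2 kg, lying flat on the table; both faces alike, either may be up. Origin: the middle of the tile, 9 mm from either face
- tile4: plain fired clay tile, the smallest of up to four (may be absent): 74 mm long (x), 38 mm wide (y), 18 mm thick (z), 0.05 to 0.2 kg, lying flat on the table; both faces alike, either may be up. Origin: the middle of the tile, 9 mm from either face
- bead0: chunky fired clay bead, a short cylinder 24 mm across and 22 mm long, 20 g, in the basin. Origin: its centre; z along its axis
- bead1: chunky fired clay bead, a short cylinder 24 mm across and 22 mm long, 20 g, in the basin. Origin: its centre; z along its axis
- bead2: chunky fired clay bead, a short cylinder 24 mm across and 22 mm long, 20 g, in the basin. Origin: its centre; z along its axis
- bead3: chunky fired clay bead, a short cylinder 24 mm across and 22 mm long, 20 g, in the basin. Origin: its centre; z along its axis
- bead4: chunky fired clay bead, a short cylinder 24 mm across and 22 mm long, 20 g, in the basin. Origin: its centre; z along its axis
- bead5: chunky fired clay bead, a short cylinder 24 mm across and 22 mm long, 20 g, in the basin. Origin: its centre; z along its axis
- bead6: chunky fired clay bead, a short cylinder 24 mm across and 22 mm long, 20 g, in the basin. Origin: its centre; z along its axis
- bead7: chunky fired clay bead, a short cylinder 24 mm across and 22 mm long, 20 g, in the basin. Origin: its centre; z along its axis
Things that resemble listed ones, but are neither listed nor needed, are in the scene too. Leave any green or purple look-alike of the bead3 alone.

How it is judged (in metres and radians):
On the way, in this order (a step that is already met when the one before it is completed fails the run):
1. the held stirrer's foot is down among the beads on the basin's +x side (anticlockwise round, twice: +x, +y, -x, -y) (horizontal distance between stirrer and basin below 0.09 m and x of stirrer in the frame of basin above 0.02 m and y of stirrer in the frame of basin between -0.019 and 0.019 m and z of stirrer in the frame of basin below 0.024 m and contact force between the fingers and stirrer above 1 N).
2. the held stirrer's foot is down among the beads on the basin's +y side (anticlockwise round, twice: +x, +y, -x, -y) (horizontal distance between stirrer and basin below 0.09 m and y of stirrer in the frame of basin above 0.02 m and x of stirrer in the frame of basin between -0.019 and 0.019 m and z of stirrer in the frame of basin below 0.024 m and contact force between the fingers and stirrer above 1 N).
3. the held stirrer's foot is down among the beads on the basin's -x side (anticlockwise round, twice: +x, +y, -x, -y) (horizontal distance between stirrer and basin below 0.09 m and x of stirrer in the frame of basin below -0.02 m and y of stirrer in the frame of basin between -0.019 and 0.019 m and z of stirrer in the frame of basin below 0.024 m and contact force between the fingers and stirrer above 1 N).
4. the held stirrer's foot is down among the beads on the basin's -y side (anticlockwise round, twice: +x, +y, -x, -y) (horizontal distance between stirrer and basin below 0.09 m and y of stirrer in the frame of basin below -0.02 m and x of stirrer in the frame of basin between -0.019 and 0.019 m and z of stirrer in the frame of basin below 0.024 m and contact force between the fingers and stirrer above 1 N).
5. the held stirrer's foot is down among the beads on the basin's +x side (anticlockwise round, twice: +x, +y, -x, -y) (all of step 1).
6. the held stirrer's foot is down among the beads on the basin's +y side (anticlockwise round, twice: +x, +y, -x, -y) (all of step 2).
7. the held stirrer's foot is down among the beads on the basin's -x side (anticlockwise round, twice: +x, +y, -x, -y) (all of step 3).
8. the held stirrer's foot is down among the beads on the basin's -y side (anticlockwise round, twice: +x, +y, -x, -y) (all of step 4).
At the end, for the whole second after the job is handed in: Stirrer upright on the coaster within 25 mm of its centre; all beads in the basin, at least one of each pair 0/1, 2/3, 4/5, 6/7 over 15 mm from its start; all tiles in one flat pile, largest lowest, within 12 mm of the board's centre, 8 mm of each other, 0.12 rad of its long side; at rest (horizontal distance between stirrer and coaster below 0.025 m and angle between stirrer's own z axis and vertical below 0.1 rad and height (world z) of stirrer below 0.018 m and linear speed of each of stirrer, tile1, tile2, tile3, tile4 below 0.02 m/s and distance of any of bead0, bead1 from where it was at the start of the episode above 0.015 m and distance of any of bead2, bead3 from where it was at the start of the episode above 0.015 m and distance of any of bead4, bead5 from where it was at the start of the episode above 0.015 m and distance of any of bead6, bead7 from where it was at the start of the episode above 0.015 m and horizontal distance between each of bead0, bead1, bead2, bead3, bead4, bead5, bead6, bead7 and basin below 0.095 m and horizontal distance between each of tile1, tile2, tile3, tile4 and board below 0.012 m and angle between the x axis of each of tile1, tile2, tile3, tile4 and the x axis of board, either way round below 0.12 rad and angle between the z axis of each of tile1, tile2, tile3, tile4 and the z axis of board, either way round below 0.06 rad and ((angle between tile1's own z axis and vertical below 1 rad and z of tile2 in the frame of tile1 above 0.01 m) or (angle between tile1's own z axis and vertical above 2 rad and z of tile2 in the frame of tile1 below -0.01 m)) and horizontal distance between each of tile2, tile3, tile4 and tile1 below 0.008 m and ((angle between tile1's own z axis and vertical below 1 rad and z of tile3 in the frame of tile1 above 0.01 m) or (angle between tile1's own z axis and vertical above 2 rad and z of tile3 in the frame of tile1 below -0.01 m)) and ((angle between tile1's own z axis and vertical below 1 rad and z of tile4 in the frame of tile1 above 0.01 m) or (angle between tile1's own z axis and vertical above 2 rad and z of tile4 in the frame of tile1 below -0.01 m)) and ((angle between tile2's own z axis and vertical below 1 rad and z of tile3 in the frame of tile2 above 0.01 m) or (angle between tile2's own z axis and vertical above 2 rad and z of tile3 in the frame of tile2 below -0.01 m)) and horizontal distance between each of tile3, tile4 and tile2 below 0.008 m and ((angle between tile2's own z axis and vertical below 1 rad and z of tile4 in the frame of tile2 above 0.01 m) or (angle between tile2's own z axis and vertical above 2 rad and z of tile4 in the frame of tile2 below -0.01 m)) and ((angle between tile3's own z axis and vertical below 1 rad and z of tile4 in the frame of tile3 above 0.01 m) or (angle between tile3's own z axis and vertical above 2 rad and z of tile4 in the frame of tile3 below -0.01 m)) and horizontal distance between tile4 and tile3 below 0.008 m); the robot touches nothing.
It fails at once if a bead leaves the basin (horizontal distance between any of bead0, bead1, bead2, bead3, bead4, bead5, bead6, bead7 and basin above 0.105 m).
It fails at once if the jar, cup or scraper is moved by more than 30 mm or tipped over (distance of any of jar, cup, scraper from where it was at the start of the episode above 0.03 m or angle between any of jar, cup, scraper's own z axis and vertical above 0.6 rad).
Of tile1, tile2, tile3, tile4 only 2 to 4 are there at a start; the rules pass over those that are not, and their reading is None.
At some moment in a run one of tile1, tile2, tile3, tile4 may be knocked a few centimetres aside while the robot is not near it.
It also fails if it takes over 210 s, if anything falls off the work surface, if the arm or the gripper's body presses on something with over 40 N, if the wrist force passes 120 N, or if a joint passes its speed limit or range.

## Working session

There is one attempt and no reset: what is moved stays moved. The work goes in short steps, Python scripts to look and compute and a tool call to move; the robot and the scene stay as the last step left them, time stands still between calls to the robot, and variables do not carry over. Pictures are saved under pics/ and viewed, and the job is handed in when it is done.

Besides the shell and the picture viewer there is one more tool, called after "Emit:" as name(argument=value, ...), one argument or row to a line, values as JSON. play_rows: Moves the arm, as the interface text tells. Its arguments: {"type":"object","properties":{"moves":{"type":"string"},"jaw":{"type":"number"},"squeeze":{"type":"number"}},"required":["moves"]}

```bash
mkdir -p pics
python3 - <<'E'
from workcell import monitor,cams
import cv2
print(monitor.sense())
for n in("side","top"):
    c=cams.camera(n);cv2.imwrite(f"pics/{n}0.png",c["frame"][:,:,::-1]);print(n,c["K"],c["k1"],c["R"],c["t"])
E
```

```text
{'time_s': 0.0, 'joint_positions': array([-8.58443000e+01,  1.04006493e+01,  9.21323960e+01, -1.77583323e-04,
        7.75669159e+01, -1.18198402e+01]), 'joint_velocities': array([ 0.02395437,  0.04556965,  0.01233213, -0.04646107,  0.03979303,
        0.01370867]), 'tau': array([-2.61040786e-04, -4.33873236e+01, -3.41852117e+01,  7.00670946e-02,
        3.84317071e-02, -1.36386634e-04]), 'tool_pos': array([ 0.1582365 , -0.55226946,  0.25681608]), 'tool_rot': array([-89.97969412,   0.09787711, -74.02440399]), 'contact_force': array([-0.93655085, -0.28376074, -0.52257696]), 'torque': array([-0.02334657,  0.01036068, -0.04107864]), 'opening': 0.0879742744817751}
side [[497.16284078   0.         252.671954  ]
 [  0.         497.16284078 193.23977313]
 [  0.           0.           1.        ]] -0.10708545812792128 [[-0.93000533 -0.36704059  0.01926889]
 [-0.26062973  0.62160161 -0.73870399]
 [ 0.25915678 -0.69202069 -0.6737545 ]] [0.59327276 0.18245845 1.11704079]
top [[423.91213583   0.         254.21767853]
 [  0.         423.91213583 184.0696272 ]
 [  0.           0.           1.        ]] -0.12097222981751395 [[-0.00834952 -0.99989749 -0.01163138]
 [-0.998768    0.00890796 -0.04881727]
 [ 0.04891588  0.01120945 -0.99874   ]] [0.05099353 0.60044751 1.36638603]
```

View pics/side0.png

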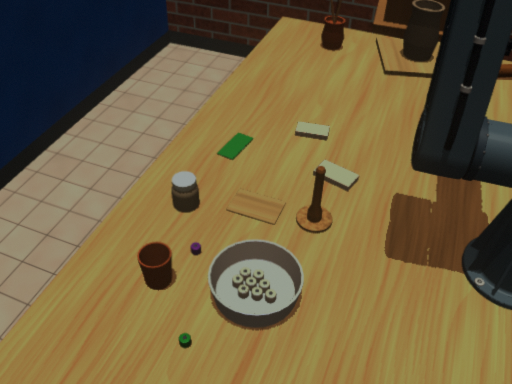

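View pics/top0.png

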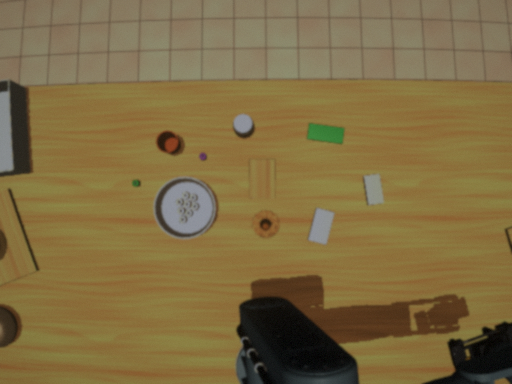

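The side view shows two pale tiles, at about (313,130) and (337,174). The stirrer is on its coaster at (315,200), and the basin is at (256,283) with eight beads. The board is at (256,206), with the purple and green decoy beads outside the basin. Next I'll zoom in.

```bash
cat > h.py <<'E'
from workcell import monitor,cams
import cv2,numpy as np
def cam(n):
    c=cams.camera(n);c["D"]=np.array([c["k1"],0,0,0.]);c["bgr"]=np.ascontiguousarray(c["frame"][:,:,::-1]);return c
def proj(c,X):
    X=np.asarray(X,float).reshape(-1,1,3);r,_=cv2.Rodrigues(np.array(c["R"]))
    return cv2.projectPoints(X,r,np.array(c["t"],float),np.array(c["K"]),c["D"])[0][:,0]
def onz(c,uv,z):
    p=cv2.undistortPoints(np.asarray(uv,float).reshape(-1,1,2),np.array(c["K"]),c["D"])[:,0]
    R=np.array(c["R"]);d=np.c_[p,np.ones(len(p))]@R;o=-R.T@c["t"]
    return o+d*((z-o[2])/d[:,2])[:,None]
def tri(c1,u1,c2,u2):
    A=[];b=[]
    for c,u in((c1,u1),(c2,u2)):
        R=np.array(c["R"]);p=cv2.undistortPoints(np.array(u,float).reshape(1,1,2),np.array(c["K"]),c["D"])[0,0]
        for k in(0,1): A.append(R[k]-p[k]*R[2]);b.append(p[k]*c["t"][2]-c["t"][k])
    return np.linalg.lstsq(np.array(A),np.array(b),rcond=None)[0]
def crop(c,x0,y0,x1,y1,s,f): cv2.imwrite("pics/"+f,cv2.resize(c["bgr"][y0:y1,x0:x1],None,fx=s,fy=s,interpolation=cv2.INTER_CUBIC))
E
python3 - <<'E'
from h import *
t=cam("top");s=cam("side")
crop(t,120,110,400,260,2.8,"tc1.png");crop(s,170,110,370,330,2.7,"sc1.png")
E
```

```text
(no output)
```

View pics/tc1.png

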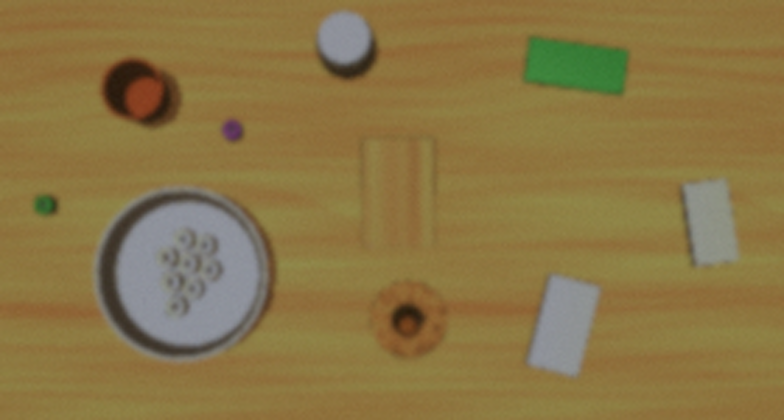

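View pics/sc1.png

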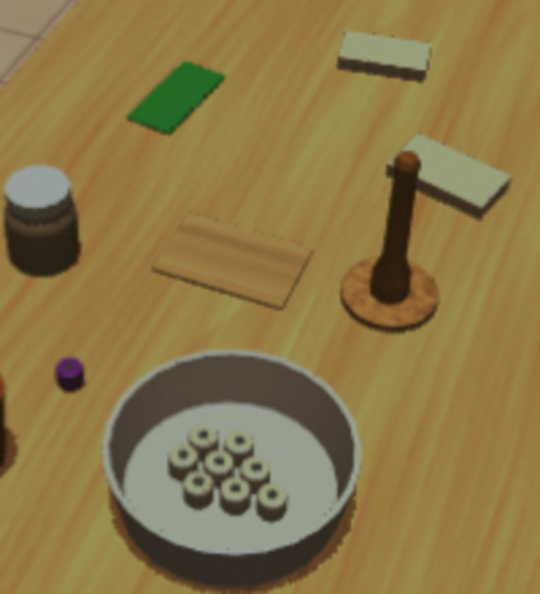

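The crops show the board at about top pixel (262,178), the coaster at (266,224) and the basin rim at (185,208). The two tiles are at (321,226) and (373,190). Now I'll measure them.

```bash
cat > m.py <<'E'
from h import *
def tiles(c,z,box,smax=75,vmin=120):
    hsv=cv2.cvtColor(c["bgr"],cv2.COLOR_BGR2HSV)
    m=((hsv[...,1]<smax)&(hsv[...,2]>vmin)).astype(np.uint8)
    k=np.zeros_like(m);x0,y0,x1,y1=box;k[y0:y1,x0:x1]=1;m*=k
    cs,_=cv2.findContours(m,cv2.RETR_EXTERNAL,cv2.CHAIN_APPROX_NONE);out=[]
    for q in cs:
        if cv2.contourArea(q)<60: continue
        # area & moments in rectified plane
        W=onz(c,q[:,0],z)[:,:2]
        r=cv2.minAreaRect((W*1000).astype(np.float32));b=cv2.boxPoints(r)
        e=max((b[1]-b[0],b[2]-b[1]),key=np.linalg.norm)
        M=cv2.moments((W*1000).astype(np.float32));
        out.append((np.round([M["m10"]/M["m00"],M["m01"]/M["m00"]],1),np.round(r[0],1),np.round(r[1],1),round(np.degrees(np.arctan2(e[1],e[0]))%180,1),q[:,0].mean(0).round(1)))
    return out
E
python3 - <<'E'
from m import *
t=cam("top");s=cam("side")
hs=cv2.cvtColor(t["bgr"],cv2.COLOR_BGR2HSV);print(hs[226,321],hs[190,373],hs[215,300]); 
h2=cv2.cvtColor(s["bgr"],cv2.COLOR_BGR2HSV);print(h2[130,313],h2[174,337],h2[150,300],h2[184,344],h2[136,313])
print("top",tiles(t,.018,(290,150,400,260),90,110))
print("side",tiles(s,.018,(290,110,370,195),90,110))
P=lambda x,y,s,ox,oy:(x/s+ox,y/s+oy)
T=lambda x,y:((x+.5)/2.8-.5+120,(y+.5)/2.8-.5+110)
S=lambda x,y:((x+.5)/2.7-.5+170,(y+.5)/2.7-.5+110)
print("basin rim top",onz(t,[T(95,271),T(272,271),T(184,187),T(184,360)],.06).round(4))
print("basin rim side",onz(s,[S(106,455),S(360,455),S(232,351),S(232,556)],.06).round(4))
print("coaster top",onz(t,[T(369,319),T(448,319),T(408,279),T(408,358)],.01).round(4))
print("coaster side",onz(s,[S(341,292),S(438,292),S(390,258),S(390,323)],.01).round(4))
print("board top",onz(t,[T(360,137),T(436,137),T(436,248),T(360,248)],.006).round(4))
print("board side",onz(s,[S(190,210),S(312,252),S(282,306),S(153,268)],.006).round(4))
print("sticktop",tri(t,T(407,325),s,S(407,155)), onz(t,[T(407,325)],.168),onz(s,[S(407,158)],.168))
E
```

```text
[107  12 150] [ 38  19 145] [ 20 145 142]
[ 36  60 158] [ 36  61 159] [ 25 131 152] [ 30  61 138] [ 18 107  57]
top [(array([ 463.3, -169.3]), array([ 463.3, -169.3]), array([ 64.8, 112.2]), np.float32(164.5), array([320.7, 225.9])), (array([ 581.5, -344.9]), array([ 581.3, -343.9]), array([99.9, 56.2]), np.float32(7.7), array([373.5, 188.8]))]
side [(array([ 455.5, -169.4]), array([ 462. , -168.7]), array([ 61.5, 107.9]), np.float32(164.5), array([337.8, 172.5])), (array([ 581. , -343.9]), array([ 581.2, -344. ]), array([96.7, 54.1]), np.float32(8.4), array([312.6, 128.3]))]
basin rim top [[0.5303 0.3654 0.06  ]
 [0.5291 0.1637 0.06  ]
 [0.6248 0.2634 0.06  ]
 [0.4295 0.2639 0.06  ]]
basin rim side [[0.6115 0.3149 0.06  ]
 [0.4323 0.2411 0.06  ]
 [0.5617 0.1786 0.06  ]
 [0.4899 0.3628 0.06  ]]
coaster top [[ 0.4722  0.0559  0.01  ]
 [ 0.4714 -0.036   0.01  ]
 [ 0.5183  0.0101  0.01  ]
 [ 0.4265  0.0109  0.01  ]]
coaster side [[ 0.5116  0.0302  0.01  ]
 [ 0.4293 -0.0039  0.01  ]
 [ 0.4828 -0.0303  0.01  ]
 [ 0.4591  0.0506  0.01  ]]
board top [[ 0.6854  0.0649  0.006 ]
 [ 0.6845 -0.0245  0.006 ]
 [ 0.5542 -0.023   0.006 ]
 [ 0.555   0.0658  0.006 ]]
board side [[ 0.6833 -0.0243  0.006 ]
 [ 0.5543 -0.0139  0.006 ]
 [ 0.5565  0.0639  0.006 ]
 [ 0.6839  0.0637  0.006 ]]
sticktop [0.47259369 0.01386455 0.17147264] [[0.4726631  0.01387366 0.168     ]] [[0.47208271 0.01336486 0.168     ]]
```

Results so far:

| Object | Position (m) | Yaw |
|---|---|---|
| tile1 | (0.463, -0.169) | about -15.5° |
| tile2 | (0.581, -0.344) | about 8° |
| Stick | (0.472, 0.0135) | not known |
| Basin centre | (0.528, 0.264) | not known |
| Board centre | (0.620, 0.0205) | about -0.5° |

The two views agree on the heights. Next is a helper that works out the shifts in tool axes.

```bash
cat > p.py <<'E'
from workcell import monitor
import numpy as np,sys
from scipy.spatial.transform import Rotation as Ro
def st(): 
    s=monitor.sense();return s,np.array(s["tool_pos"]),Ro.from_euler("xyz",s["tool_rot"],degrees=True)
def rows(wps,yaw=None):
    """wps: world points -> tool rows"""
    s,p,R=st();X=R.as_matrix()[:,0];y0=np.degrees(np.arctan2(X[1],X[0]))
    th=0 if yaw is None else -np.radians((yaw-y0+180)%360-180)
    n=len(wps)
    print("t %.2f"%s["time_s"],p.round(4),np.round(s["tool_rot"],2),"F",np.round(s["contact_force"],1),"op %.4f"%s["opening"],"turn %.3f"%th)
    for k,w in enumerate(wps):
        d=R.inv().apply(np.asarray(w)-p);print("%.3f %.3f %.3f %.3f;"%(*d,th),end=" ")
    print()
if __name__=="__main__":
    a=[float(v) for v in sys.argv[1].split(",")]
    rows([a[:3]],a[3] if len(a)>3 else None)
E
python3 p.py 0.472,0.0135,0.225,-90
```

```text
t 0.30 [ 0.1582 -0.5526  0.2574] [-8.999e+01  3.000e-02 -7.403e+01] F [ 0.8 -0.8 -0.8] op 0.0880 turn 0.279
-0.458 0.033 0.457 0.279;
```

Emit:
play_rows(
  moves="-0.022 0.003 0.022 0.03; -0.05 0.005 0.05 0.06; -0.078 0.007 0.078 0.1; -0.106 0.01 0.106 0.13; -0.134 0.012 0.134 0.16; -0.162 0.014 0.162 0.19; -0.19 0.016 0.19 0.22; -0.218 0.018 0.218 0.25; -0.246 0.02 0.246 0.28; -0.274 0.02 0.274 0.28",
  jaw=1,
)

```text
time_s: 1.13
tool_pos: [0.3466, -0.2119, 0.2375]
tool_rot: [-90.0, 0.0, -90.2]
contact_force: [1.1, 0.2, 0.6]
opening: 0.0882
```

```bash
python3 p.py 0.472,0.0135,0.225,-90
```

```text
t 1.13 [ 0.3466 -0.2119  0.2375] [-8.999e+01  2.000e-02 -9.019e+01] F [1.1 0.2 0.6] op 0.0882 turn -0.003
-0.226 0.013 0.125 -0.003;
```

Emit:
play_rows(
  moves="-0.032 0.002 0.018 0; -0.064 0.004 0.035 0; -0.096 0.006 0.053 0; -0.128 0.008 0.07 0; -0.16 0.009 0.088 0; -0.19 0.011 0.105 0; -0.212 0.012 0.117 0; -0.222 0.013 0.123 0; -0.226 0.013 0.125 0; -0.226 0.013 0.125 0",
)

```text
time_s: 1.97
tool_pos: [0.4723, 0.0139, 0.2244]
tool_rot: [-90.0, 0.0, -90.1]
contact_force: [0.8, -0.2, 0.7]
opening: 0.088
```

```bash
python3 - <<'E'
from h import *
t=cam("top");s=cam("side")
crop(t,120,110,400,260,2.8,"tc2.png");crop(s,230,90,400,250,3.5,"sc2.png")
E
python3 p.py 0.472,0.0135,0.134,-90
```

```text
t 2.07 [0.472  0.0127 0.2245] [-90.02  -0.   -90.23] F [0.4 0.2 0.1] op 0.0883 turn -0.004
-0.001 0.091 0.000 -0.004;
```

View pics/tc2.png

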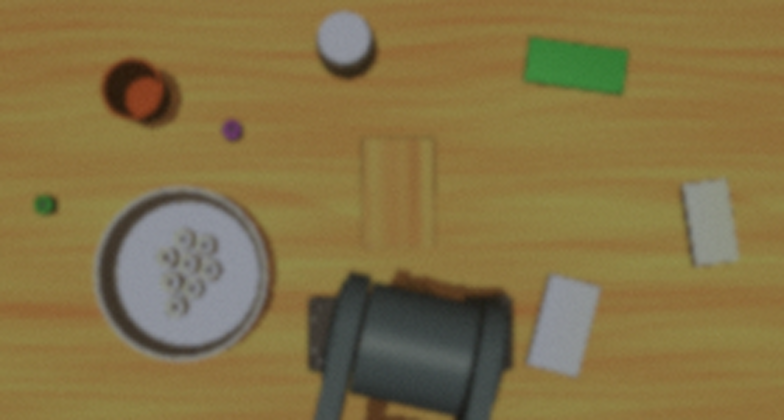

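View pics/sc2.png

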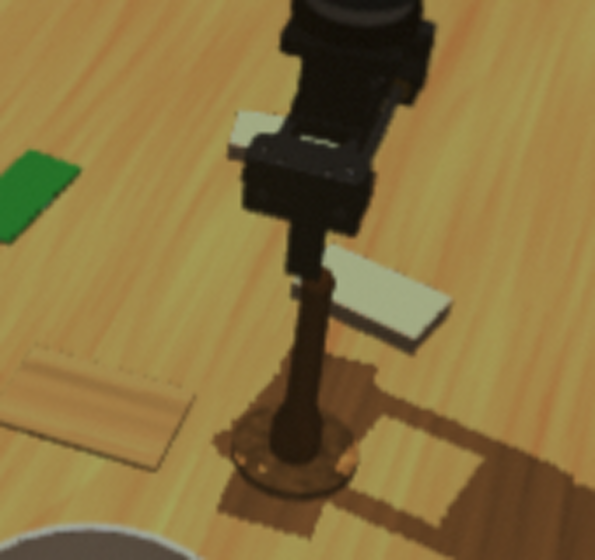

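The top crop shows the arm over the coaster, with the rest unchanged: tiles at (321,226) and (373,190). In the side crop the stick top, at about (322,268), sits just below the fingers. I'll descend onto it.

Emit:
play_rows(
  moves="0 0.01 0 0; 0 0.025 0 0; 0 0.04 0 0; 0 0.055 0 0; 0 0.07 0 0; 0 0.08 0 0; 0 0.087 0 0; 0 0.09 0 0; 0 0.09 0 0",
)

```text
time_s: 2.82
tool_pos: [0.4716, 0.0124, 0.134]
tool_rot: [-90.1, 0.0, -90.3]
contact_force: [-0.4, 0.0, -0.0]
opening: 0.0883
```

Emit:
play_rows(
  moves="0 0 0 0; 0 0 0 0; 0 0 0 0; 0 0 0 0; 0 0 0 0; 0 0 0 0; 0 0 0 0; 0 0 0 0",
  jaw=0,
  squeeze=25,
)

```text
time_s: 3.48
tool_pos: [0.4716, 0.0124, 0.134]
tool_rot: [-90.1, 0.0, -90.3]
contact_force: [0.4, 0.4, 0.8]
opening: 0.0372
```

Emit:
play_rows(
  moves="0 0 0 0; 0 0 0 0; 0 0 0 0; 0 0 0 0; 0 0 0 0; 0 0 0 0",
)

```text
time_s: 3.98
tool_pos: [0.4715, 0.0125, 0.1339]
tool_rot: [-90.1, 0.0, -90.3]
contact_force: [0.1, 0.2, -0.4]
opening: 0.0208
```

The grip is firm at 20.8 mm. Lifting and carrying to the basin next.

Emit:
play_rows(
  moves="0 0 0 0; 0 -0.01 0 0; 0 -0.025 0 0; 0 -0.04 0 0; 0 -0.055 0 0; 0 -0.07 0 0; 0 -0.08 0 0; 0 -0.088 0 0; 0 -0.09 0 0",
  squeeze=40,
)

```text
time_s: 4.73
tool_pos: [0.4723, 0.0123, 0.2256]
tool_rot: [-89.9, -0.0, -90.3]
contact_force: [0.8, 0.8, -2.2]
opening: 0.0208
```

```bash
python3 p.py 0.5275,0.319,0.224,-90
```

```text
t 4.73 [0.4723 0.0123 0.2256] [-8.995e+01 -2.000e-02 -9.027e+01] F [ 0.8  0.8 -2.2] op 0.0208 turn -0.005
-0.307 0.002 0.054 -0.005;
```

Emit:
play_rows(
  moves="-0.015 0 0.003 0; -0.04 0 0.007 0; -0.07 0 0.012 0; -0.105 0 0.018 0; -0.14 0 0.025 0; -0.175 0 0.031 0; -0.21 0 0.037 0; -0.245 0 0.043 0; -0.275 0 0.048 0; -0.295 0 0.052 0",
)

```text
time_s: 5.57
tool_pos: [0.525, 0.3098, 0.2244]
tool_rot: [-90.0, -0.0, -90.2]
contact_force: [0.0, -0.0, -1.1]
opening: 0.0206
```

```bash
python3 - <<'E'
from h import *
t=cam("top");s=cam("side")
crop(t,120,110,400,260,2.8,"tc3.png");crop(s,170,110,370,330,2.7,"sc3.png")
E
python3 p.py 0.5275,0.319,0.224,-90
```

```text
t 5.67 [0.525  0.3099 0.2243] [-90.03   0.   -90.07] F [ 0.1  0.6 -1.6] op 0.0209 turn -0.001
-0.009 0.000 0.002 -0.001;
```

View pics/sc3.png

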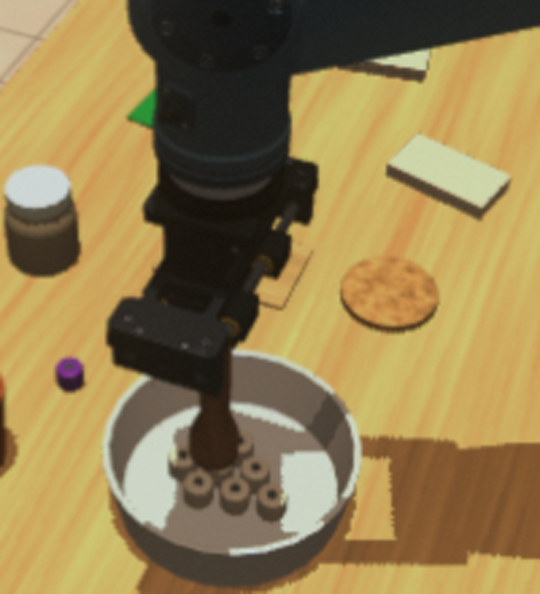

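The side crop shows the stick hanging upright above the basin, foot at about (213,450) and about 100 mm up. The coaster is empty. I'll lower the stick at the bead-free +y side of the basin.

Emit:
play_rows(
  moves="-0.005 0 0.001 0; -0.009 0.005 0.002 0; -0.009 0.015 0.002 0; -0.009 0.03 0.002 0; -0.009 0.045 0.002 0; -0.009 0.06 0.002 0; -0.009 0.073 0.002 0; -0.009 0.082 0.002 0; -0.009 0.087 0.002 0; -0.009 0.088 0.002 0",
)

```text
time_s: 6.5
tool_pos: [0.5265, 0.3182, 0.1349]
tool_rot: [-90.1, -0.0, -90.1]
contact_force: [-0.7, -0.2, -2.3]
opening: 0.0208
```

```bash
cat > s.py <<'E'
import sys
from p import *
# args: r_target, dtheta per row, nrows, drmax per row
rt=float(sys.argv[1]);dth=float(sys.argv[2]);n=int(sys.argv[3]) if len(sys.argv)>3 else 10
C=np.array([.5275,.264]);s,p,R=st();v=p[:2]-C;r=np.hypot(*v);a=np.arctan2(v[1],v[0])
print("r %.4f ang %.0f"%(r,np.degrees(a)));w=[]
for i in range(n):
    r+=np.clip(rt-r,-.003,.003);a+=dth;w.append([*(C+r*np.array([np.cos(a),np.sin(a)])),.136])
rows(w)
E
python3 s.py .037 .22
```

```text
r 0.0542 ang 91
t 6.50 [0.5265 0.3182 0.1349] [-9.014e+01 -4.000e-02 -9.010e+01] F [-0.7 -0.2 -2.3] op 0.0208 turn 0.000
0.004 -0.001 -0.011 0.000; 0.011 -0.001 -0.020 0.000; 0.019 -0.001 -0.027 0.000; 0.028 -0.001 -0.032 0.000; 0.037 -0.001 -0.034 0.000; 0.046 -0.001 -0.035 0.000; 0.054 -0.001 -0.036 0.000; 0.062 -0.001 -0.035 0.000; 0.070 -0.001 -0.033 0.000; 0.077 -0.001 -0.028 0.000;
```

Emit:
play_rows(
  moves="0.004 -0.001 -0.011 0; 0.011 -0.001 -0.02 0; 0.019 -0.001 -0.027 0; 0.028 -0.001 -0.032 0; 0.037 -0.001 -0.034 0; 0.046 -0.001 -0.035 0; 0.054 -0.001 -0.036 0; 0.062 -0.001 -0.035 0; 0.07 -0.001 -0.033 0; 0.077 -0.001 -0.028 0",
)

```text
time_s: 7.33
tool_pos: [0.4984, 0.2404, 0.136]
tool_rot: [-90.2, -0.0, -90.1]
contact_force: [0.2, 2.6, 1.3]
opening: 0.0212
```

```bash
python3 s.py .037 .22
```

```text
r 0.0375 ang -141
t 7.33 [0.4984 0.2404 0.136 ] [-9.016e+01 -4.000e-02 -9.011e+01] F [0.2 2.6 1.3] op 0.0212 turn 0.000
0.005 0.000 0.006 0.000; 0.010 0.000 0.013 0.000; 0.012 -0.000 0.021 0.000; 0.013 -0.000 0.029 0.000; 0.013 -0.000 0.037 0.000; 0.010 -0.000 0.045 0.000; 0.006 -0.000 0.052 0.000; 0.000 -0.000 0.057 0.000; -0.007 -0.000 0.062 0.000; -0.014 -0.000 0.065 0.000;
```

Forces are low, about 2.6 N. Continuing the circle.

Emit:
play_rows(
  moves="0.005 0 0.006 0; 0.01 0 0.013 0; 0.012 0 0.021 0; 0.013 0 0.029 0; 0.013 0 0.037 0; 0.01 0 0.045 0; 0.006 0 0.052 0; 0 0 0.057 0; -0.007 0 0.062 0; -0.014 0 0.065 0",
)

```text
time_s: 8.17
tool_pos: [0.564, 0.2552, 0.1358]
tool_rot: [-90.2, -0.0, -90.1]
contact_force: [-1.0, -0.8, -1.8]
opening: 0.0204
```

```bash
python3 s.py .037 .22
python3 - <<'E'
from h import *
s=cam("side");crop(s,170,110,370,330,2.7,"sc4.png")
E
```

```text
r 0.0376 ang -14
t 8.17 [0.564  0.2552 0.1358] [-9.015e+01 -4.000e-02 -9.010e+01] F [-1.  -0.8 -1.8] op 0.0204 turn 0.000
-0.008 -0.000 0.000 0.000; -0.016 -0.000 -0.000 0.000; -0.024 -0.000 -0.003 0.000; -0.031 -0.000 -0.007 0.000; -0.037 -0.000 -0.013 0.000; -0.041 -0.000 -0.019 0.000; -0.044 -0.000 -0.027 0.000; -0.046 -0.000 -0.035 0.000; -0.045 -0.000 -0.043 0.000; -0.043 -0.000 -0.051 0.000;
```

View pics/sc4.png

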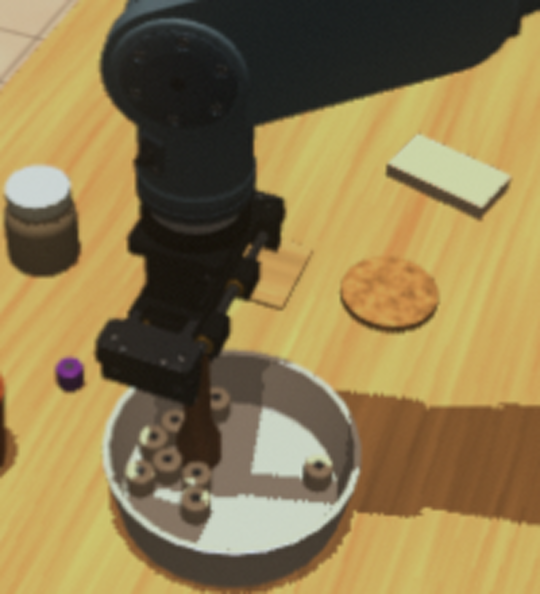

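The side crop shows all eight beads pushed around inside the basin, most to its left side at (130-220, 395-505) and one at (318,470). The stick is upright. The 0.05 s camera call has passed, but the arm held its pose, so the rows still apply.

Emit:
play_rows(
  moves="-0.008 0 0 0; -0.016 0 0 0; -0.024 0 -0.003 0; -0.031 0 -0.007 0; -0.037 0 -0.013 0; -0.041 0 -0.019 0; -0.044 0 -0.027 0; -0.046 0 -0.035 0; -0.045 0 -0.043 0; -0.043 0 -0.051 0",
)

```text
time_s: 9.05
tool_pos: [0.5122, 0.2995, 0.1361]
tool_rot: [-90.1, 0.0, -90.0]
contact_force: [0.4, -0.2, -2.0]
opening: 0.0208
```

```bash
python3 s.py .037 .22
```

```text
r 0.0387 ang 113
t 9.05 [0.5122 0.2995 0.1361] [-9.011e+01  2.000e-02 -9.005e+01] F [ 0.4 -0.2 -2. ] op 0.0208 turn 0.000
0.006 0.000 -0.006 0.000; 0.011 0.000 -0.012 0.000; 0.018 0.000 -0.017 0.000; 0.025 0.000 -0.020 0.000; 0.033 0.000 -0.022 0.000; 0.041 0.000 -0.021 0.000; 0.049 0.000 -0.019 0.000; 0.056 0.000 -0.015 0.000; 0.062 0.000 -0.010 0.000; 0.067 0.000 -0.004 0.000;
```

Emit:
play_rows(
  moves="0.006 0 -0.006 0; 0.011 0 -0.012 0; 0.018 0 -0.017 0; 0.025 0 -0.02 0; 0.033 0 -0.022 0; 0.041 0 -0.021 0; 0.049 0 -0.019 0; 0.056 0 -0.015 0; 0.062 0 -0.01 0; 0.067 0 -0.004 0",
)

```text
time_s: 9.88
tool_pos: [0.509, 0.2316, 0.1362]
tool_rot: [-90.1, 0.0, -90.1]
contact_force: [0.4, 0.0, -1.7]
opening: 0.0204
```

```bash
python3 s.py .037 .22
```

```text
r 0.0373 ang -120
t 9.88 [0.509  0.2316 0.1362] [-9.009e+01  2.000e-02 -9.008e+01] F [ 0.4  0.  -1.7] op 0.0204 turn 0.000
0.003 0.000 0.008 0.000; 0.005 0.000 0.016 0.000; 0.004 0.000 0.024 0.000; 0.002 0.000 0.032 0.000; -0.001 0.000 0.039 0.000; -0.007 0.000 0.045 0.000; -0.013 0.000 0.050 0.000; -0.020 0.000 0.053 0.000; -0.028 0.000 0.055 0.000; -0.037 0.000 0.055 0.000;
```

Emit:
play_rows(
  moves="0.003 0 0.008 0; 0.005 0 0.016 0; 0.004 0 0.024 0; 0.002 0 0.032 0; -0.001 0 0.039 0; -0.007 0 0.045 0; -0.013 0 0.05 0; -0.02 0 0.053 0; -0.028 0 0.055 0; -0.037 0 0.055 0",
)

```text
time_s: 10.72
tool_pos: [0.5642, 0.2696, 0.136]
tool_rot: [-90.1, 0.0, -90.1]
contact_force: [0.9, -0.2, -1.6]
opening: 0.0207
```

```bash
python3 s.py .037 .22
```

```text
r 0.0371 ang 9
t 10.72 [0.5642 0.2696 0.136 ] [-9.010e+01  2.000e-02 -9.007e+01] F [ 0.9 -0.2 -1.6] op 0.0207 turn 0.000
-0.008 -0.000 -0.002 0.000; -0.015 0.000 -0.006 0.000; -0.021 0.000 -0.011 0.000; -0.026 0.000 -0.018 0.000; -0.030 0.000 -0.025 0.000; -0.031 0.000 -0.033 0.000; -0.031 0.000 -0.041 0.000; -0.029 0.000 -0.049 0.000; -0.026 0.000 -0.056 0.000; -0.021 0.000 -0.063 0.000;
```

Emit:
play_rows(
  moves="-0.008 0 -0.002 0; -0.015 0 -0.006 0; -0.021 0 -0.011 0; -0.026 0 -0.018 0; -0.03 0 -0.025 0; -0.031 0 -0.033 0; -0.031 0 -0.041 0; -0.029 0 -0.049 0; -0.026 0 -0.056 0; -0.021 0 -0.063 0",
)

```text
time_s: 11.55
tool_pos: [0.5004, 0.2903, 0.1362]
tool_rot: [-90.1, 0.0, -90.1]
contact_force: [0.1, 0.4, -1.8]
opening: 0.0207
```

```bash
python3 s.py .037 .22
```

```text
r 0.0378 ang 136
t 11.55 [0.5004 0.2903 0.1362] [-9.009e+01  3.000e-02 -9.006e+01] F [ 0.1  0.4 -1.8] op 0.0207 turn 0.000
0.007 0.000 -0.004 0.000; 0.014 0.000 -0.008 0.000; 0.022 0.000 -0.010 0.000; 0.030 0.000 -0.010 0.000; 0.038 0.000 -0.008 0.000; 0.046 0.000 -0.004 0.000; 0.052 0.000 0.001 0.000; 0.057 0.000 0.007 0.000; 0.061 0.000 0.014 0.000; 0.063 0.000 0.022 0.000;
```

Emit:
play_rows(
  moves="0.007 0 -0.004 0; 0.014 0 -0.008 0; 0.022 0 -0.01 0; 0.03 0 -0.01 0; 0.038 0 -0.008 0; 0.046 0 -0.004 0; 0.052 0 0.001 0; 0.057 0 0.007 0; 0.061 0 0.014 0; 0.063 0 0.022 0",
)

```text
time_s: 12.38
tool_pos: [0.5233, 0.2266, 0.1361]
tool_rot: [-90.1, 0.0, -90.1]
contact_force: [-0.8, 0.7, -1.8]
opening: 0.021
```

```bash
python3 s.py .037 .22
```

```text
r 0.0376 ang -96
t 12.38 [0.5233 0.2266 0.1361] [-9.009e+01  2.000e-02 -9.009e+01] F [-0.8  0.7 -1.8] op 0.0210 turn 0.000
-0.001 0.000 0.008 0.000; -0.002 0.000 0.016 0.000; -0.006 0.000 0.023 0.000; -0.011 0.000 0.030 0.000; -0.017 0.000 0.035 0.000; -0.024 0.000 0.039 0.000; -0.032 0.000 0.041 0.000; -0.040 0.000 0.041 0.000; -0.048 0.000 0.040 0.000; -0.056 0.000 0.036 0.000;
```

Emit:
play_rows(
  moves="-0.001 0 0.008 0; -0.002 0 0.016 0; -0.006 0 0.023 0; -0.011 0 0.03 0; -0.017 0 0.035 0; -0.024 0 0.039 0; -0.032 0 0.041 0; -0.04 0 0.041 0; -0.048 0 0.04 0; -0.056 0 0.036 0",
)

```text
time_s: 13.22
tool_pos: [0.5593, 0.2836, 0.1361]
tool_rot: [-90.1, 0.0, -90.1]
contact_force: [0.1, -0.4, -1.9]
opening: 0.0205
```

```bash
python3 s.py .037 .22
```

```text
r 0.0373 ang 32
t 13.22 [0.5593 0.2836 0.1361] [-9.008e+01  3.000e-02 -9.008e+01] F [ 0.1 -0.4 -1.9] op 0.0205 turn 0.000
-0.006 0.000 -0.005 0.000; -0.011 0.000 -0.012 0.000; -0.015 0.000 -0.019 0.000; -0.017 0.000 -0.027 0.000; -0.017 0.000 -0.035 0.000; -0.016 0.000 -0.043 0.000; -0.012 0.000 -0.050 0.000; -0.008 0.000 -0.057 0.000; -0.001 0.000 -0.062 0.000; 0.006 0.000 -0.066 0.000;
```

Emit:
play_rows(
  moves="-0.006 0 -0.005 0; -0.011 0 -0.012 0; -0.015 0 -0.019 0; -0.017 0 -0.027 0; -0.017 0 -0.035 0; -0.016 0 -0.043 0; -0.012 0 -0.05 0; -0.008 0 -0.057 0; -0.001 0 -0.062 0; 0.006 0 -0.066 0",
)

```text
time_s: 14.05
tool_pos: [0.4926, 0.2768, 0.1362]
tool_rot: [-90.1, 0.0, -90.1]
contact_force: [0.6, 0.1, -1.8]
opening: 0.0209
```

```bash
python3 s.py .037 .22
```

```text
r 0.0372 ang 160
t 14.05 [0.4926 0.2768 0.1362] [-9.008e+01  2.000e-02 -9.007e+01] F [ 0.6  0.1 -1.8] op 0.0209 turn 0.000
0.008 0.000 -0.002 0.000; 0.016 0.000 -0.002 0.000; 0.024 0.000 -0.000 0.000; 0.031 0.000 0.003 0.000; 0.038 0.000 0.008 0.000; 0.043 0.000 0.014 0.000; 0.047 0.000 0.021 0.000; 0.049 0.000 0.029 0.000; 0.050 0.000 0.037 0.000; 0.048 0.000 0.045 0.000;
```

Emit:
play_rows(
  moves="0.008 0 -0.002 0; 0.016 0 -0.002 0; 0.024 0 0 0; 0.031 0 0.003 0; 0.038 0 0.008 0; 0.043 0 0.014 0; 0.047 0 0.021 0; 0.049 0 0.029 0; 0.05 0 0.037 0; 0.048 0 0.045 0",
)

```text
time_s: 14.88
tool_pos: [0.5386, 0.2285, 0.136]
tool_rot: [-90.1, 0.0, -90.1]
contact_force: [1.3, 0.4, -2.8]
opening: 0.0208
```

Emit:
play_rows(
  moves="0 0 0 0; 0 -0.01 0 0; 0 -0.025 0 0; 0 -0.04 0 0; 0 -0.055 0 0; 0 -0.07 0 0; 0 -0.08 0 0; 0 -0.087 0 0; 0 -0.09 0 0",
)

```text
time_s: 15.63
tool_pos: [0.539, 0.2288, 0.2275]
tool_rot: [-90.0, 0.0, -90.1]
contact_force: [0.3, -1.4, -1.0]
opening: 0.0205
```

```bash
python3 - <<'E'
from h import *
s=cam("side");crop(s,170,110,370,330,2.7,"sc5.png")
E
python3 p.py 0.472,0.0115,0.224,-90
```

```text
t 15.68 [0.539  0.2287 0.2273] [-8.999e+01  3.000e-02 -9.009e+01] F [-0.   0.6 -1.8] op 0.0205 turn -0.002
0.217 0.003 -0.067 -0.002;
```

View pics/sc5.png

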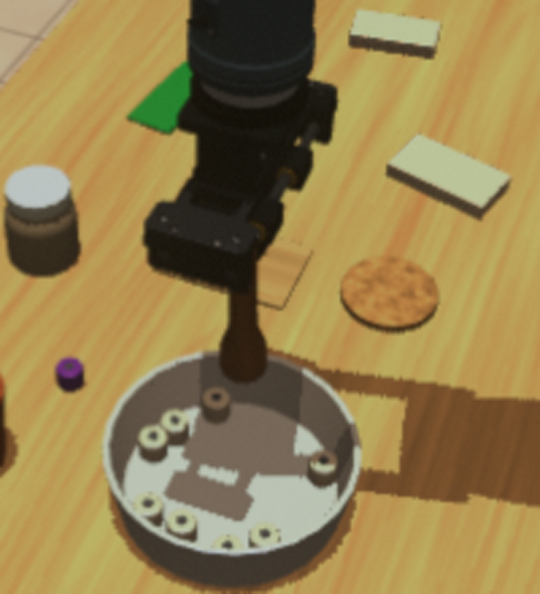

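All eight beads now lie around the wall inside the basin, and every one has moved outward by 30 mm or more. tile2 has been knocked: it was at (385,55) in the side crop and is now at (395,33). I'll re-measure it later and return the stick first.

Emit:
play_rows(
  moves="0.015 0 -0.005 0; 0.035 0 -0.011 0; 0.062 0 -0.019 0; 0.09 0 -0.028 0; 0.118 0 -0.036 0; 0.146 0 -0.045 0; 0.174 0 -0.054 0; 0.198 0.001 -0.061 0; 0.212 0.002 -0.066 0; 0.217 0.003 -0.067 0",
)

```text
time_s: 16.52
tool_pos: [0.4705, 0.0101, 0.2233]
tool_rot: [-90.1, 0.0, -90.2]
contact_force: [1.5, 0.6, -2.4]
opening: 0.0209
```

Emit:
play_rows(
  moves="0 0 0 0; 0 0.01 0 0; 0 0.025 0 0; 0 0.04 0 0; 0 0.055 0 0; 0 0.068 0 0; 0 0.077 0 0; 0 0.082 0 0; 0 0.083 0 0",
)

```text
time_s: 17.27
tool_pos: [0.4698, 0.011, 0.139]
tool_rot: [-90.2, 0.1, -90.2]
contact_force: [0.5, -0.3, -2.1]
opening: 0.0207
```

```bash
python3 - <<'E'
from h import *
s=cam("side");crop(s,230,90,400,250,3.5,"sc6.png")
E
python3 p.py 0.472,0.0115,0.1345,-90
```

```text
t 17.32 [0.4701 0.0107 0.1396] [-9.016e+01  4.000e-02 -9.018e+01] F [-0.8 -0.  -1.4] op 0.0207 turn -0.003
-0.001 0.005 0.002 -0.003;
```

View pics/sc6.png

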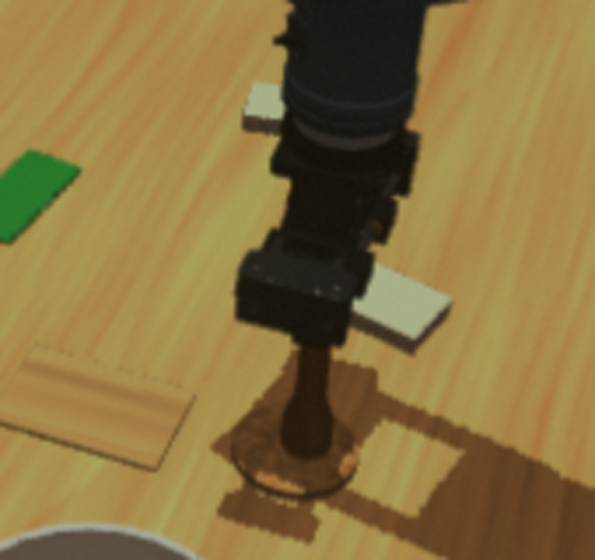

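The foot is just above the middle of the coaster, at about (305,440). I'll lower gently until it touches.

Emit:
play_rows(
  moves="0 0.001 0.001 0; 0 0.002 0.002 0; 0 0.003 0.002 0; 0 0.004 0.002 0; 0 0.005 0.002 0; 0 0.005 0.002 0",
)

```text
time_s: 17.82
tool_pos: [0.4721, 0.0107, 0.1346]
tool_rot: [-90.2, 0.0, -90.2]
contact_force: [-0.1, 0.0, -1.6]
opening: 0.021
```

Emit:
play_rows(
  moves="0 0.0003 0 0; 0 0.0006 0 0; 0 0.001 0 0; 0 0.001 0 0; 0 0.001 0 0",
)

```text
time_s: 18.23
tool_pos: [0.4723, 0.0107, 0.1343]
tool_rot: [-90.1, 0.0, -90.2]
contact_force: [-2.9, -0.2, 5.2]
opening: 0.0206
```

The force is now +5 N upward, so the foot has touched. Releasing slowly, then backing up.

Emit:
play_rows(
  moves="0 0 0 0; 0 0 0 0; 0 0 0 0; 0 0 0 0; 0 0 0 0; 0 0 0 0; 0 0 0 0; 0 0 0 0",
  jaw=0.9,
)

```text
time_s: 18.9
tool_pos: [0.4723, 0.0106, 0.1343]
tool_rot: [-90.1, 0.0, -90.2]
contact_force: [0.1, 0.1, 0.5]
opening: 0.072
```

Emit:
play_rows(
  moves="0 0 0 0; 0 -0.01 0 0; 0 -0.025 0 0; 0 -0.04 0 0; 0 -0.055 0 0; 0 -0.07 0 0; 0 -0.085 0 0; 0 -0.1 0 0; 0 -0.11 0 0; 0 -0.115 0 0",
  jaw=1,
)

```text
time_s: 19.73
tool_pos: [0.4733, 0.0104, 0.2515]
tool_rot: [-90.0, 0.0, -90.2]
contact_force: [0.1, 0.4, 0.6]
opening: 0.0881
```

```bash
python3 p.py 0.463,-0.169,0.10,74.5; python3 p.py 0.463,-0.169,0.10,-105.5
```

```text
t 19.73 [0.4733 0.0104 0.2515] [-89.97   0.   -90.17] F [0.1 0.4 0.6] op 0.0881 turn -2.874
0.179 0.151 -0.010 -2.874; 
t 19.73 [0.4733 0.0104 0.2515] [-89.97   0.   -90.17] F [0.1 0.4 0.6] op 0.0881 turn 0.267
0.179 0.151 -0.010 0.267;
```

Run:
```python
from m import *
t=cam("top");s=cam("side")
print("top",tiles(t,.018,(290,150,430,260),90,110))
print("side",tiles(s,.018,(285,80,370,195),90,110))
crop(t,110,110,430,260,2.5,"tc7.png");crop(s,170,90,370,330,2.5,"sc7.png")
```

```text
top [(array([ 463.2, -169.2]), array([ 463.3, -169.1]), array([ 64.8, 112.4]), np.float32(165.1), array([320.7, 225.9])), (array([ 583.1, -391.3]), array([ 583.1, -391.3]), array([99.8, 54.5]), np.float32(7.8), array([387.6, 188.3]))]
side [(array([ 455.3, -169.3]), array([ 462.8, -168.8]), array([ 61.7, 109.4]), np.float32(164.5), array([334.9, 171.7]))]
```

View pics/tc7.png

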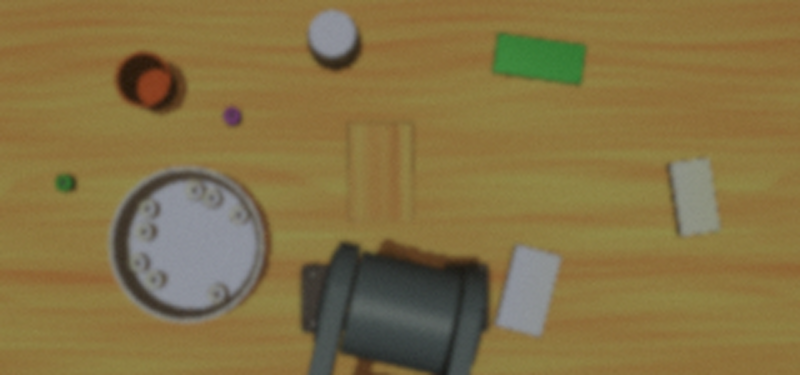

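View pics/sc7.png

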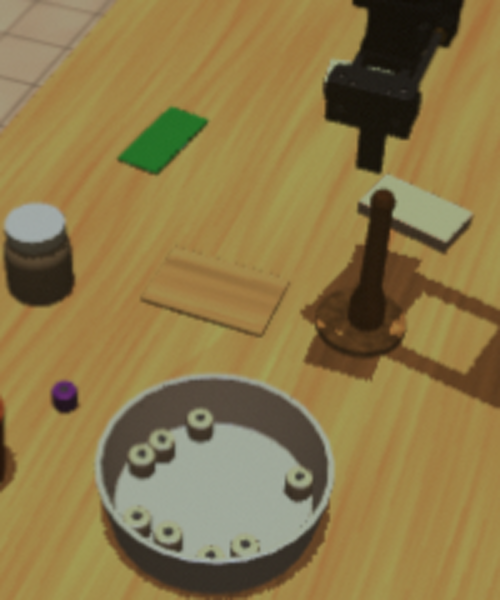

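The top crop shows the stick back on the coaster under the arm, eight beads spread around the basin, tile1 at (321,226) and tile2 now at (388,188). The side crop shows the stick upright. Moving over tile1.

Emit:
play_rows(
  moves="0.015 0 -0.001 0.03; 0.04 0 -0.002 0.08; 0.07 0 -0.004 0.14; 0.1 0.01 -0.006 0.2; 0.13 0.025 -0.007 0.25; 0.155 0.05 -0.009 0.263; 0.17 0.08 -0.01 0.263; 0.177 0.11 -0.01 0.263; 0.179 0.14 -0.01 0.263; 0.179 0.15 -0.01 0.263",
)

```text
time_s: 20.67
tool_pos: [0.4591, -0.1673, 0.0953]
tool_rot: [-90.5, 0.2, -105.3]
contact_force: [-0.7, 1.4, -1.2]
opening: 0.0882
```

```bash
python3 p.py 0.463,-0.169,0.023,-105.2
python3 - <<'E'
from h import *
s=cam("side");crop(s,250,60,400,220,3.5,"sc8.png")
E
```

```text
t 20.67 [ 0.4591 -0.1673  0.0953] [ -90.49    0.15 -105.34] F [-0.7  1.4 -1.2] op 0.0882 turn -0.002
0.001 0.072 0.005 -0.002;
```

View pics/sc8.png

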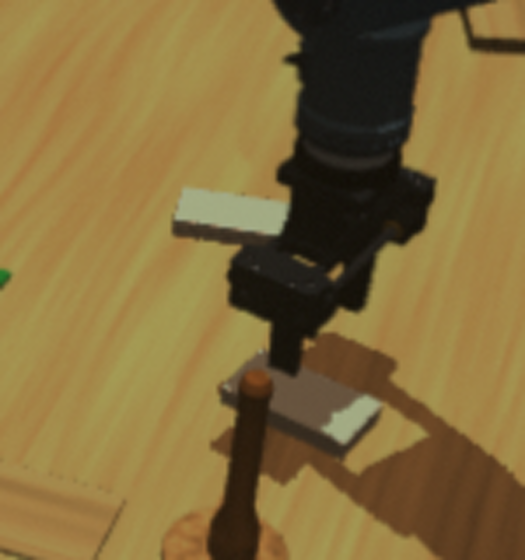

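The side crop shows the fingers above tile1, lined up with it. Checking the settled pose.

```bash
python3 p.py 0.463,-0.169,0.023,-105.2
```

```text
t 20.72 [ 0.4591 -0.1667  0.0953] [ -90.54    0.17 -105.31] F [-0.8  1.2 -0.9] op 0.0880 turn -0.002
0.001 0.072 0.005 -0.002;
```

Emit:
play_rows(
  moves="0.001 0.008 0.004 -0.002; 0.001 0.02 0.005 -0.002; 0.001 0.033 0.005 -0.002; 0.001 0.046 0.005 -0.002; 0.001 0.057 0.005 -0.002; 0.001 0.065 0.005 -0.002; 0.001 0.07 0.005 -0.002; 0.001 0.072 0.005 -0.002; 0.001 0.072 0.005 -0.002",
)

```text
time_s: 21.47
tool_pos: [0.463, -0.1685, 0.0232]
tool_rot: [-90.6, 0.2, -105.2]
contact_force: [0.3, -0.9, 0.8]
opening: 0.0881
```

Emit:
play_rows(
  moves="0 0 0 0; 0 0 0 0; 0 0 0 0; 0 0 0 0; 0 0 0 0; 0 0 0 0; 0 0 0 0; 0 0 0 0",
  jaw=0,
  squeeze=20,
)

```text
time_s: 22.13
tool_pos: [0.4633, -0.1687, 0.0236]
tool_rot: [-90.5, 0.2, -105.2]
contact_force: [-0.8, 0.5, 5.8]
opening: 0.0616
```

Gripped at 61.6 mm, which matches tile1's width. Lifting.

Emit:
play_rows(
  moves="0 0 0 0; 0 -0.006 0 0; 0 -0.018 0 0; 0 -0.035 0 0; 0 -0.055 0 0; 0 -0.075 0 0; 0 -0.095 0 0; 0 -0.112 0 0; 0 -0.12 0 0; 0 -0.12 0 0",
  squeeze=30,
)

```text
time_s: 22.97
tool_pos: [0.4653, -0.17, 0.1455]
tool_rot: [-90.3, 0.1, -105.2]
contact_force: [0.1, 0.3, -1.4]
opening: 0.062
```

```bash
python3 p.py 0.6197,0.0213,0.143,-90.5;python3 - <<'E'
from h import *
# board corners refined: zoom both views
t=cam("top");s=cam("side")
crop(t,240,150,285,208,10,"tb.png");crop(s,220,180,290,230,10,"sb.png")
E
```

```text
t 22.97 [ 0.4653 -0.17    0.1455] [ -90.33    0.11 -105.18] F [ 0.1  0.3 -1.4] op 0.0620 turn -0.256
-0.225 0.002 0.099 -0.256;
```

View pics/tb.png

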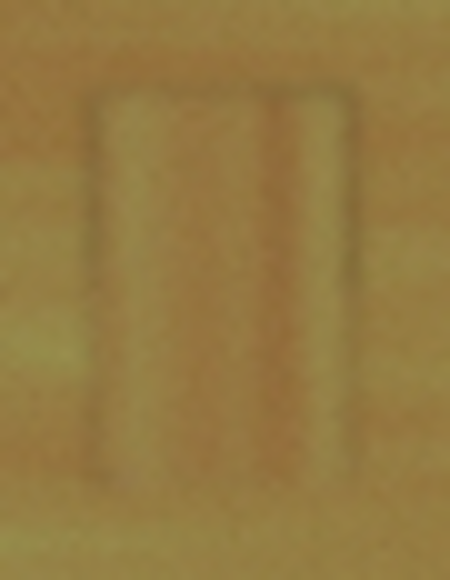

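View pics/sb.png

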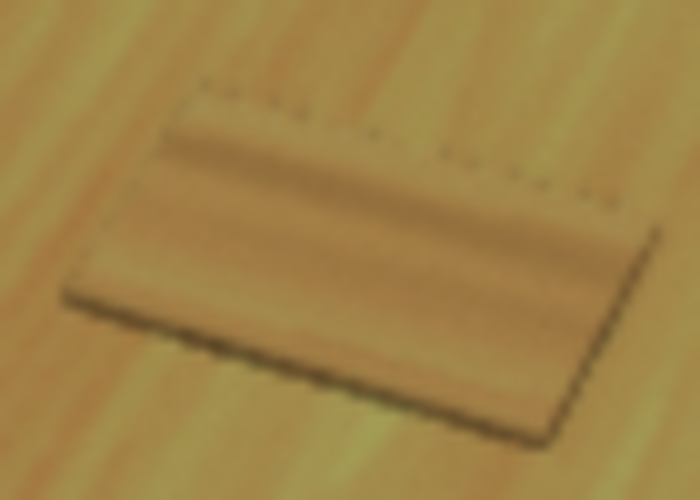

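```bash
python3 - <<'E'
from h import *
t=cam("top");s=cam("side")
T=lambda x,y:((x+.5)/10-.5+240,(y+.5)/10-.5+150);S=lambda x,y:((x+.5)/10-.5+220,(y+.5)/10-.5+180)
for c,q in((t,[T(95,92),T(352,92),T(349,487),T(98,487)]),(s,[S(658,222),S(545,432),S(66,287),S(203,82)])):
    w=onz(c,q,.006)[:,:2];r=cv2.minAreaRect((w*1000).astype(np.float32));print(w.round(4).tolist(),w.mean(0).round(4),r)
    M=np.array([[-65,-43],[-65,43],[65,43],[65,-43]])/1000
E
python3 p.py 0.6197,0.0213,0.143,-90.5
```

```text
[[0.6849, 0.0622], [0.6841, -0.0223], [0.5542, -0.0199], [0.5549, 0.0622]] [0.6195 0.0205] ((619.5274047851562, 20.548383712768555), (84.56229400634766, 129.9340057373047), 89.46408081054688)
[[0.5556, -0.0185], [0.557, 0.0631], [0.6854, 0.0616], [0.6834, -0.0231]] [0.6203 0.0208] ((620.2028198242188, 20.762001037597656), (84.69486999511719, 128.3571319580078), 88.6629409790039)
t 23.17 [ 0.4634 -0.1688  0.1422] [ -90.66    0.22 -105.19] F [-1.3  1.7 -1.7] op 0.0618 turn -0.256
-0.224 -0.001 0.101 -0.256;
```

Both views put the board centre at (0.620, 0.0207) and its yaw at about -0.8°. Carrying tile1 over.

Emit:
play_rows(
  moves="-0.01 0 0.005 -0.02; -0.03 0 0.013 -0.05; -0.06 0 0.027 -0.09; -0.09 0 0.04 -0.13; -0.12 0 0.054 -0.17; -0.15 0 0.067 -0.21; -0.18 0 0.081 -0.24; -0.205 0 0.092 -0.251; -0.218 0 0.098 -0.251; -0.223 0 0.101 -0.251",
)

```text
time_s: 24.0
tool_pos: [0.6199, 0.023, 0.1404]
tool_rot: [-90.7, 0.4, -90.6]
contact_force: [-0.2, -1.2, -2.2]
opening: 0.0614
```

Emit:
play_rows(
  moves="0 0 0 0; 0 0 0 0; 0 0 0 0",
)

```text
time_s: 24.25
tool_pos: [0.619, 0.0226, 0.1396]
tool_rot: [-90.8, 0.4, -90.6]
contact_force: [0.2, -0.3, -1.6]
opening: 0.0618
```

```bash
python3 p.py 0.6200,0.0207,0.031,-90.8
```

```text
t 24.25 [0.619  0.0226 0.1396] [-90.78   0.43 -90.62] F [ 0.2 -0.3 -1.6] op 0.0618 turn 0.003
0.003 0.109 0.003 0.003;
```

Emit:
play_rows(
  moves="0.002 0.005 0.002 0.003; 0.003 0.018 0.003 0.003; 0.003 0.035 0.003 0.003; 0.003 0.053 0.003 0.003; 0.003 0.07 0.003 0.003; 0.003 0.085 0.003 0.003; 0.003 0.095 0.003 0.003; 0.003 0.102 0.003 0.003; 0.003 0.105 0.003 0.003; 0.003 0.105 0.003 0.003",
)

```text
time_s: 25.08
tool_pos: [0.6202, 0.0201, 0.0338]
tool_rot: [-90.8, 0.4, -90.8]
contact_force: [0.6, 0.6, -1.2]
opening: 0.0616
```

```bash
python3 p.py 0.6200,0.0207,0.0305,-90.8
```

```text
t 25.08 [0.6202 0.0201 0.0338] [-90.84   0.43 -90.82] F [ 0.6  0.6 -1.2] op 0.0616 turn -0.000
-0.001 0.003 -0.000 -0.000;
```

Emit:
play_rows(
  moves="0 0.001 0 0; 0 0.002 0 0; 0 0.003 0 0; 0 0.0035 0 0; 0 0.0035 0 0",
)

```text
time_s: 25.5
tool_pos: [0.6203, 0.0202, 0.0306]
tool_rot: [-90.8, 0.4, -90.8]
contact_force: [0.5, 0.5, -1.7]
opening: 0.0617
```

Emit:
play_rows(
  moves="0 0.0005 0 0; 0 0.001 0 0; 0 0.001 0 0; 0 0.001 0 0",
)

```text
time_s: 25.83
tool_pos: [0.6204, 0.0202, 0.0298]
tool_rot: [-90.8, 0.4, -90.8]
contact_force: [-1.0, -0.1, 0.1]
opening: 0.0613
```

Emit:
play_rows(
  moves="0 0.0005 0 0; 0 0.0005 0 0; 0 0.0005 0 0; 0 0.0005 0 0; 0 0.0005 0 0; 0 0.0005 0 0",
  jaw=1,
)

```text
time_s: 26.33
tool_pos: [0.6204, 0.0202, 0.0293]
tool_rot: [-90.8, 0.4, -90.8]
contact_force: [0.5, -0.8, -0.3]
opening: 0.0883
```

Emit:
play_rows(
  moves="0 0 0 0; 0 -0.006 0 0; 0 -0.018 0 0; 0 -0.035 0 0; 0 -0.055 0 0; 0 -0.075 0 0; 0 -0.095 0 0; 0 -0.112 0 0; 0 -0.12 0 0; 0 -0.12 0 0",
)

```text
time_s: 27.17
tool_pos: [0.6238, 0.0191, 0.1528]
tool_rot: [-90.5, 0.4, -90.8]
contact_force: [0.0, 0.5, -0.6]
opening: 0.0879
```

```bash
python3 p.py 0.583,-0.391,0.143,-82.2
```

```text
t 27.17 [0.6238 0.0191 0.1528] [-90.47   0.38 -90.8 ] F [ 0.   0.5 -0.6] op 0.0879 turn -0.150
0.411 0.007 -0.035 -0.150;
```

Emit:
play_rows(
  moves="0.01 0 0 0; 0.03 0 -0.002 -0.02; 0.06 0 -0.005 -0.04; 0.09 0 -0.008 -0.06; 0.12 0 -0.01 -0.08; 0.15 0 -0.013 -0.1; 0.18 0 -0.016 -0.12; 0.205 0 -0.018 -0.14; 0.22 0 -0.019 -0.15; 0.225 0 -0.019 -0.15",
)

```text
time_s: 28.0
tool_pos: [0.6003, -0.2088, 0.1499]
tool_rot: [-90.5, 0.5, -82.4]
contact_force: [-0.1, 0.1, -0.4]
opening: 0.0878
```

```bash
python3 - <<'E'
from m import *
t=cam("top");s=cam("side")
print("top2",tiles(t,.018,(340,150,430,260),90,110))
print("top1",tiles(t,.024,(240,140,300,212),90,110))
print("side",tiles(s,.024,(210,170,310,235),90,110))
crop(t,110,110,430,260,2.5,"tc9.png");crop(s,190,60,400,250,2.8,"sc9.png")
E
python3 p.py 0.583,-0.391,0.143,-82.2
```

```text
top2 [(array([ 554.9, -409.8]), array([ 564.1, -407.4]), array([30.2, 59.3]), np.float32(178.7), array([393.4, 195.5]))]
top1 [(array([620.4,  18.7]), array([620. ,  18.7]), array([ 61.7, 110.4]), np.float32(179.5), array([262.3, 177.6]))]
side [(array([619.7,  20.4]), array([620. ,  19.9]), array([ 62.4, 109.4]), np.float32(178.6), array([256.9, 199.9]))]
t 28.10 [ 0.6008 -0.2066  0.1502] [-90.49   0.51 -82.35] F [-0.6  0.6 -0.2] op 0.0882 turn -0.003
0.180 0.006 -0.042 -0.003;
```

View pics/tc9.png

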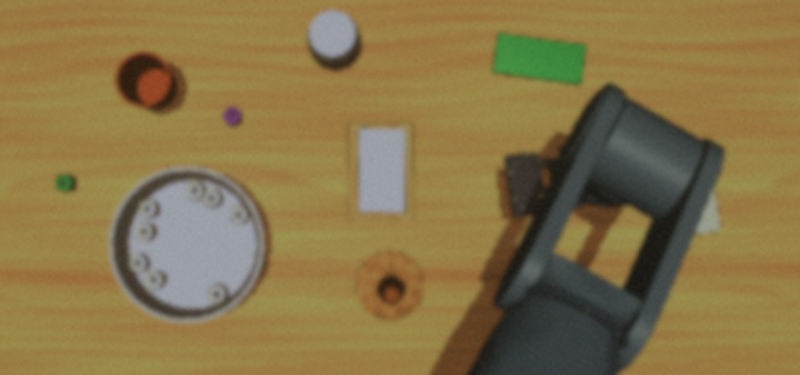

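View pics/sc9.png

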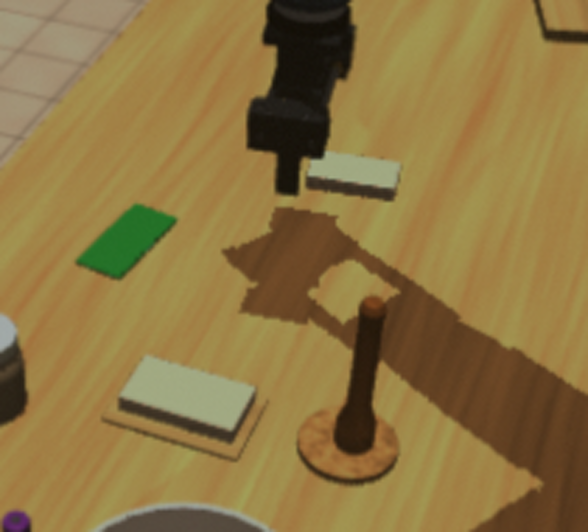

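The top crop shows tile1 square on the board at (262,178), measured at (0.620, 0.0195) with yaw about -1°. The stick stands on the coaster. Checking tile2 from the side view.

```bash
python3 - <<'E'
from m import *
s=cam("side")
print("side",tiles(s,.018,(290,90,345,145),90,110))
E
python3 p.py 0.583,-0.391,0.10,-82.2
```

```text
side [(array([ 580.7, -391.3]), array([ 582.6, -391.7]), array([96.1, 54.3]), np.float32(8.0), array([316.3, 120.2]))]
t 28.15 [ 0.6011 -0.2055  0.1505] [-90.48   0.52 -82.28] F [-1.   0.1  0.1] op 0.0884 turn -0.001
0.182 0.049 -0.042 -0.001;
```

Emit:
play_rows(
  moves="0.01 0 -0.002 0; 0.03 0.002 -0.007 0; 0.06 0.006 -0.014 0; 0.09 0.012 -0.021 0; 0.12 0.02 -0.028 0; 0.145 0.028 -0.034 0; 0.165 0.036 -0.038 0; 0.177 0.044 -0.041 0; 0.182 0.048 -0.042 0; 0.182 0.049 -0.042 0",
)

```text
time_s: 28.98
tool_pos: [0.5828, -0.3909, 0.0986]
tool_rot: [-90.6, 0.6, -82.3]
contact_force: [0.1, 1.2, 0.2]
opening: 0.0878
```

Emit:
play_rows(
  moves="0 0 0 0; 0 0 0 0",
)

```text
time_s: 29.15
tool_pos: [0.5833, -0.3893, 0.0986]
tool_rot: [-90.6, 0.7, -82.2]
contact_force: [0.9, -0.8, -0.2]
opening: 0.0879
```

```bash
python3 p.py 0.583,-0.3913,0.023,-82.1
```

```text
t 29.15 [ 0.5833 -0.3893  0.0986] [-90.57   0.67 -82.22] F [ 0.9 -0.8 -0.2] op 0.0879 turn -0.002
0.003 0.076 0.000 -0.002;
```

Emit:
play_rows(
  moves="0.002 0.008 0 0; 0.003 0.02 0 0; 0.003 0.033 0 0; 0.003 0.046 0 0; 0.003 0.058 0 0; 0.003 0.067 0 0; 0.003 0.073 0 0; 0.003 0.076 0 0; 0.003 0.076 0 0",
)

```text
time_s: 29.9
tool_pos: [0.5824, -0.3912, 0.0215]
tool_rot: [-90.6, 0.7, -82.2]
contact_force: [0.2, -0.8, -0.7]
opening: 0.0879
```

Emit:
play_rows(
  moves="0 0 0 0; 0 0 0 0; 0 0 0 0; 0 0 0 0; 0 0 0 0; 0 0 0 0; 0 0 0 0; 0 0 0 0",
  jaw=0,
  squeeze=20,
)

```text
time_s: 30.57
tool_pos: [0.5826, -0.3914, 0.0219]
tool_rot: [-90.6, 0.7, -82.2]
contact_force: [-0.3, 0.7, 3.1]
opening: 0.0538
```

Gripped at 53.8 mm, which matches tile2's width. Lifting.

Emit:
play_rows(
  moves="0 0 0 0; 0 -0.006 0 0; 0 -0.018 0 0; 0 -0.035 0 0; 0 -0.055 0 0; 0 -0.075 0 0; 0 -0.095 0 0; 0 -0.112 0 0; 0 -0.12 0 0; 0 -0.12 0 0",
  squeeze=30,
)

```text
time_s: 31.4
tool_pos: [0.5853, -0.3938, 0.1455]
tool_rot: [-90.4, 0.5, -82.2]
contact_force: [0.3, -0.0, -1.7]
opening: 0.0536
```

```bash
python3 p.py 0.620,0.0198,0.142,-90.8
```

```text
t 31.40 [ 0.5853 -0.3938  0.1455] [-90.41   0.47 -82.22] F [ 0.3 -0.  -1.7] op 0.0536 turn 0.150
-0.405 0.006 0.090 0.150;
```

Emit:
play_rows(
  moves="-0.01 0 0.002 0; -0.03 0 0.006 0.02; -0.06 0 0.013 0.04; -0.09 0 0.02 0.06; -0.12 0 0.027 0.08; -0.15 0 0.033 0.1; -0.18 0 0.04 0.12; -0.205 0 0.045 0.14; -0.22 0 0.048 0.15; -0.225 0 0.05 0.15",
)

```text
time_s: 32.23
tool_pos: [0.6033, -0.1601, 0.1453]
tool_rot: [-90.6, 0.5, -90.7]
contact_force: [-0.3, -0.2, -1.2]
opening: 0.0538
```

```bash
python3 p.py 0.620,0.0198,0.142,-90.8
python3 - <<'E'
from h import *
s=cam("side");crop(s,190,60,400,250,2.8,"sc10.png")
E
```

```text
t 32.23 [ 0.6033 -0.1601  0.1453] [-90.65   0.53 -90.66] F [-0.3 -0.2 -1.2] op 0.0538 turn 0.002
-0.180 0.005 0.015 0.002;
```

View pics/sc10.png

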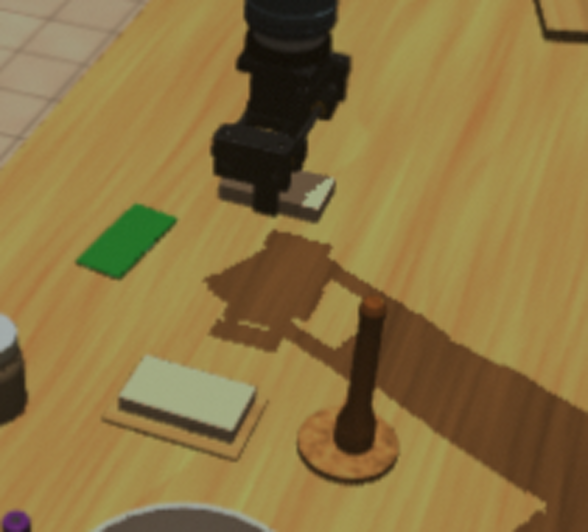

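The side crop shows tile2 held at about (280,193) and tile1 still square on the board at (187,395). Continuing.

Emit:
play_rows(
  moves="-0.01 0 0.001 0; -0.03 0 0.003 0; -0.055 0 0.005 0; -0.08 0 0.007 0; -0.105 0 0.009 0; -0.13 0 0.011 0; -0.15 0 0.013 0; -0.167 0 0.014 0; -0.177 0.001 0.015 0; -0.18 0.002 0.015 0",
)

```text
time_s: 33.12
tool_pos: [0.6207, 0.0201, 0.1446]
tool_rot: [-90.6, 0.5, -90.6]
contact_force: [0.1, -0.0, -1.7]
opening: 0.0538
```

Emit:
play_rows(
  moves="0 0 0 0; 0 0 0 0; 0 0 0 0",
)

```text
time_s: 33.37
tool_pos: [0.6207, 0.019, 0.1444]
tool_rot: [-90.6, 0.5, -90.6]
contact_force: [0.6, -0.5, -0.6]
opening: 0.0536
```

```bash
python3 p.py 0.620,0.0198,0.053,-90.8
```

```text
t 33.37 [0.6207 0.019  0.1444] [-90.65   0.5  -90.65] F [ 0.6 -0.5 -0.6] op 0.0536 turn 0.003
0.000 0.091 0.000 0.003;
```

Emit:
play_rows(
  moves="0 0.005 0 0.003; 0 0.015 0 0.003; 0 0.03 0 0.003; 0 0.045 0 0.003; 0 0.06 0 0.003; 0 0.074 0 0.003; 0 0.083 0 0.003; 0 0.089 0 0.003; 0 0.092 0 0.003; 0 0.092 0 0.003",
)

```text
time_s: 34.2
tool_pos: [0.6193, 0.0198, 0.0517]
tool_rot: [-90.7, 0.5, -90.8]
contact_force: [0.7, -0.6, -1.8]
opening: 0.0537
```

```bash
python3 p.py 0.620,0.0198,0.047,-90.8
```

```text
t 34.20 [0.6193 0.0198 0.0517] [-90.7    0.5  -90.82] F [ 0.7 -0.6 -1.8] op 0.0537 turn -0.000
0.000 0.005 0.001 -0.000;
```

Emit:
play_rows(
  moves="0 0.001 0 0; 0 0.002 0.001 0; 0 0.003 0.001 0; 0 0.004 0.001 0; 0 0.0045 0.001 0; 0 0.0045 0.001 0",
)

```text
time_s: 34.7
tool_pos: [0.6203, 0.0199, 0.0473]
tool_rot: [-90.7, 0.5, -90.8]
contact_force: [0.5, 0.4, -1.3]
opening: 0.0538
```

Emit:
play_rows(
  moves="0 0.0005 0 0; 0 0.001 0 0; 0 0.001 0 0; 0 0.001 0 0",
)

```text
time_s: 35.03
tool_pos: [0.6203, 0.0198, 0.0462]
tool_rot: [-90.7, 0.5, -90.8]
contact_force: [0.1, 0.3, -0.5]
opening: 0.0536
```

Emit:
play_rows(
  moves="0 0.0003 0 0; 0 0.0006 0 0; 0 0.0006 0 0; 0 0.0006 0 0",
)

```text
time_s: 35.37
tool_pos: [0.6203, 0.0198, 0.046]
tool_rot: [-90.7, 0.5, -90.8]
contact_force: [-1.8, -0.2, 3.1]
opening: 0.0536
```

The tile is resting on tile1. Releasing and retreating upward.

Emit:
play_rows(
  moves="0 0 0 0; 0 0 0 0; 0 0 0 0; 0 0 0 0; 0 0 0 0; 0 0 0 0; 0 0 0 0",
  jaw=1,
)

```text
time_s: 35.95
tool_pos: [0.6203, 0.0198, 0.0459]
tool_rot: [-90.7, 0.5, -90.8]
contact_force: [-0.2, 0.2, -0.4]
opening: 0.0877
```

Emit:
play_rows(
  moves="0 0 0 0; 0 -0.006 0 0; 0 -0.018 0 0; 0 -0.035 0 0; 0 -0.055 0 0; 0 -0.075 0 0; 0 -0.095 0 0; 0 -0.115 0 0; 0 -0.135 0 0; 0 -0.145 0 0",
)

```text
time_s: 36.78
tool_pos: [0.6236, 0.0183, 0.1953]
tool_rot: [-90.4, 0.5, -90.8]
contact_force: [1.4, -0.9, 0.2]
opening: 0.0882
```

Emit:
play_rows(
  moves="0.01 0 0 0; 0.04 0 0 0; 0.07 0 0 0; 0.1 0 0 0; 0.13 0 0 0; 0.16 0 0 0; 0.19 0 0 0; 0.22 0 0 0; 0.24 0 0 0; 0.25 0 0 0",
)

```text
time_s: 37.62
tool_pos: [0.6189, -0.2351, 0.1923]
tool_rot: [-90.5, 0.4, -91.0]
contact_force: [-0.7, -0.4, -0.3]
opening: 0.0877
```

Run:
```python
from m import *
t=cam("top");s=cam("side")
print("t2 top",tiles(t,.042,(240,140,300,212),90,110))
print("t2 side",tiles(s,.042,(210,150,310,235),90,125))
crop(t,110,110,430,260,2.5,"tc11.png");crop(s,170,110,370,330,2.7,"sc11.png");cv2.imwrite("pics/top11.png",t["bgr"]);crop(s,205,160,305,230,7,"sb11.png")
```

```text
t2 top [(array([619.9,  20.1]), array([618.8,  18.9]), array([ 60.9, 108.9]), np.float32(179.5), array([262. , 177.6]))]
t2 side [(array([621.1,  20. ]), array([620.8,  20. ]), array([53.3, 96.4]), np.float32(179.3), array([256.5, 194.3]))]
```

View pics/top11.png

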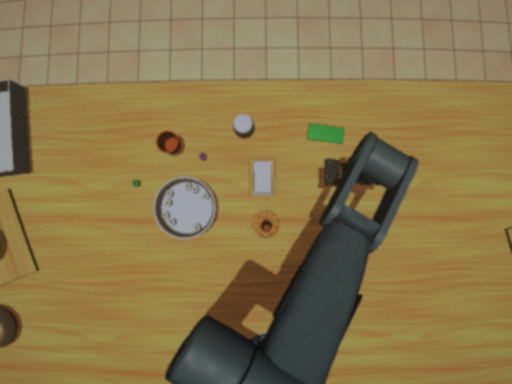

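View pics/sc11.png

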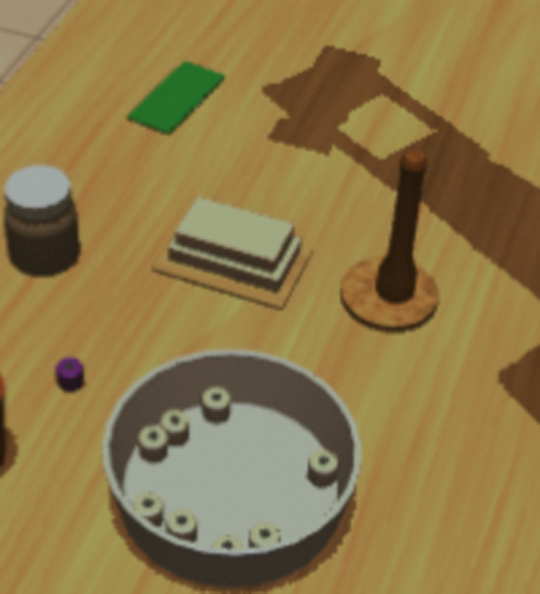

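View pics/sb11.png

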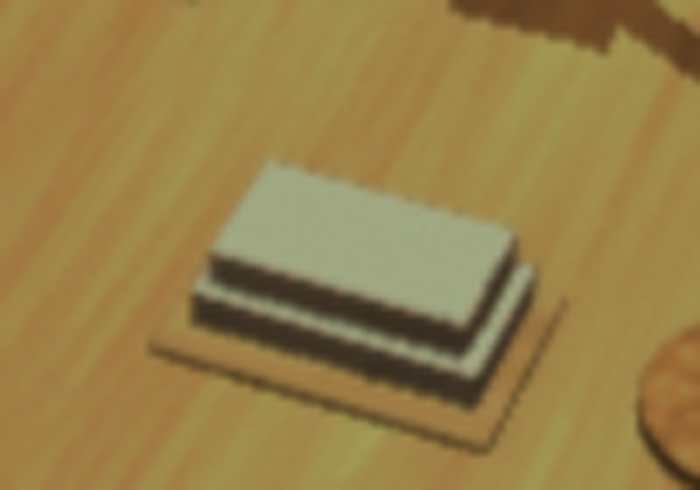

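The final views show:
- **Tiles:** tile2 sits centred and square on tile1 on the board, with tops at about (0.620, 0.020) for both.
- **Stick:** upright on the coaster at top pixel (265,224).
- **Beads:** all eight in the basin.
- **Bystanders:** jar, cup and scraper unmoved.

Both views show no other tiles, so I'm handing in.

Run:
```python
from h import *
t=cam("top");s=cam("side")
S=lambda x,y:((x+.5)/2.7-.5+170,(y+.5)/2.7-.5+110)
print("foot centre approx",onz(s,[S(396,292)],.010).round(4),"stick top",onz(s,[S(413,158)],.168).round(4))
from workcell import env
print(env.finish_job())
```

```text
foot centre approx [[0.465  0.0109 0.01  ]] stick top [[0.4674 0.0114 0.168 ]]
the job is handed in; nothing more can be done
None
```

I stirred the beads, stood the stick back on its coaster and stacked the two tiles on the board, then handed the job in at about 38 s. No verdict is reported.

- **Stirring:** I made about 3.5 anticlockwise turns at 37 mm radius, with the foot about 12 mm above the basin's underside and wrist forces of about 3 N or less at each check. All eight beads were still in the basin at the end, each moved outward to the wall.
- **Stick:** It stands upright. The side view puts its foot about 7 mm from the coaster's centre, though the release pose suggested under 1 mm. Either is inside the 25 mm limit.
- **Tiles:** Only tile1 and tile2 were present. tile2 was knocked about 47 mm aside during the run, so I measured it again before gripping. tile1 lies at about (0.620, 0.0195) and tile2 on top at about (0.621, 0.020). The board centre is about (0.620, 0.0207), and both tiles lie within about 1° of the board.
- **Left alone:** The jar, cup, scraper and the green and purple look-alikes look unmoved in the last pictures. The gripper was clear of everything at hand-in.

**Checks that disagreed:**
- In the last top view, the measurement of tile2 picked up both tiles' outline, so tile2's position rests on the side view.
- The tool drifted to about 0.9° of tilt over the run; the tiles still lie flat in the pictures.

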